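# Clamp a brass clock wheel in the self-centring holder

### The arm

A 6-joint arm with a two-finger parallel gripper is mounted at the origin on the work surface. World frame = base frame: x ahead of the robot, y to its left, z up, the work surface at z = 0. Lengths are in m, angles in rad, forces in N, time in s.
With the tool pointing down it reaches from about 0.3 to 1 m from the base axis. Payload 5.1 kg.
Tool frame: the origin (TCP) lies midway between the tips of the shut fingers; the grasp point (between the pads) lies 19 mm behind it; y points along the fingers, z is the direction in which the jaws open and shut, and the axes are right-handed (so a half turn about y gives the same grasp; the last joint's range is limited). The gripper opens to 95 mm and grips with 3 to 60 N. Pads are 20 mm wide; open, the fingers measure 119 mm over their backs; the gripper's body (75 mm by 180 mm) begins 59 mm behind the grasp point.
Start: joints at [1.045, 0.124, 1.65, -0, 1.367, -0.083], TCP at [0.279, 0.587, 0.215] pointing down, gripper open.
Joint ranges: [-2.61, 2.61], [-1.02, 2.33], [0.03, 2.71], [-1.35, 4.49], [0.32, 2.68], [-2.91, 2.91]. Speed limits (rad/s): [2.57, 2.57, 3.14, 3.14, 3.14, 3.14].

### API

Orientations are given as a 3x3 rotation matrix whose columns are the frame's x, y, z axes.
In Python, from rig import get_state, get_image, manip, look_for, tip_of gives the robot as it stands.
- The arm moves only by the tool move_arm, never from a script. Its argument "deltas" is a list of rows, each a list of 7 numbers: the shift along the world's x, y, z in cm, then the turn, a rotation vector about the world's x, y, z in degrees, then the closure in counts, from 0 (fully open) to 255 (shut). A call has 1 to 8 rows; each row is the pose to reach, as a shift and turn from the pose commanded when the call began; what a row does not reach only later rows make up. A row lasts 1/12 s, in which the tool goes at most 41.7 mm and 7.16 degrees, less where a joint would pass 70% of its speed; a pose out of reach is approached as far as the arm can. A call with a gripper value outside its range is refused whole. The fingers move at their own pace and stop on an object; "force" is the grip in N (left out, the last holds). Time passes only in rows, so rows that repeat a pose let the fingers close. It gives the time, the measured TCP pose, the force and the opening at its end, in the units of the state.
- get_state(): the state, without advancing time (a new reading comes with each control period).
- get_image(name): name is "scene" or "top" or "wrist"; returns a dict with "img" (384x512x3 uint8, red, green, blue), "range_z" (384x512 float32, m along the optical axis (not along the pixel's ray), 0 where there is no reading), "vertical_fov" (degrees; the focal length in pixels is half the picture's height over the tangent of half this angle, whatever the lens; pixels are square), "cx", "cy" (the principal point, pixels), "world_from_camera" (4x4, takes a point from camera to world coordinates). Camera axes: x right, y up, looking along -z (the intrinsics and any distortion apply to the point x, -y, -z); pixel columns grow to the right and rows downward; lengths in m; the calibration is good to about 2 mm. A picture is of the moment at which its call begins.
- manip.job_done(): hands the job in, once; it reports no verdict.
Trained networks look in the newest picture that a camera, given by its name, has taken for a name from the list of things; names that differ only in an ending like _2 or _b are one class to them, and where a whole thing is asked for, a point or a joint stands for the part that bears it (a point fixed in the world has none). Each returns a list of dicts, best first, with "conf" (0 to 1); they miss things now and then, are a little off and sometimes report something else, mostly with a low value. They report only what shows in the picture. A call takes as long as a camera call. They do not tell look-alikes from the thing itself.
- look_for(camera, query): "centre" ([x, y, z] in m, in world coordinates, good to about 4 mm: the middle of the surface that is visible of it).
- tip_of(camera, query): "centre" ([x, y, z] in m, in world coordinates, good to about 4 mm: a listed point, or the origin of a listed thing).
The state is a dict: "time": time; "qpos": joint angles; "joint_velocities": joint speeds; "joint_efforts": joint torques, N m; "tcp_pos": TCP position; "eef_rot": TCP orientation; "force": force on the tool from outside, world axes, zero at the start; "wrist_torque": the same for the moment, N m; "opening": finger opening in m.
Only numpy, scipy, OpenCV 4.12 (cv2) and the standard library are available. Lean on these libraries where they do the work, as an engineer would, in place of code of your own. Each camera call takes 0.05 s, during which the arm holds its last target. There are 200 camera calls.

### The job

Stand the brass toothed wheel, arbor up, on the seat between the three jaws of the steel holder, let go of it, then turn the holder's slim knurled ring clockwise (seen from above) until you feel the jaws close on the wheel and hold it snugly, firm but not so hard that the teeth are bruised. Keep your fingers off the fixed rings above and below the slim ring and off the jaws, leave the dial, the clock hand and the finial where they lie, and let go at the end.

Things in the scene. Friction and masses are not known exactly. Their poses are not given: they have to be found in the camera images.
- wheel: loose brass wheel, 80 g; origin at the centre of its underside, z up along the arbor. The wheel is 6 mm thick and 32 mm across its fine teeth; the arbor on its axis is a 10 mm round pin standing 15 mm above the wheel (21 mm tall in all). It stands on its flat underside; pick it by the arbor from above
- wheel_mid (a point): point on the axis of the wheel, half-way up its 21 mm (10.5 mm above its underside)
- seat (a point): centre of the flat seat of the fixed holder (the top of its upper fixed ring, 67 mm above the work surface), on its vertical axis, z up. Holder from below: base 100 mm across, to 12 mm; 48 mm column; lower fixed ring 42 to 49 mm; slim turning ring 50 to 62 mm; upper fixed ring 63 to 67 mm; jaws to 73 mm. The wheel has 3 to 5 mm to spare all round between the open jaws, which centre it
- ring_mid (a point): point on the holder's axis at half the height of the slim turning ring (56 mm above the work surface). The ring is knurled steel, 64 mm across and 12 mm high, standing 4 mm proud of the fixed rings just above and below, so that fingers pointing down past them, one on either side, can pinch it between flat pads
- clamp_ring (a joint): angle of the slim ring, rad: 0 = jaws open, grows clockwise from above, to 1.5. Starts at 0 to 0.2. The worn drive has an unknown offset: the jaws meet the wheel anywhere between 0.6 and 1.2. Dry drag 0.3 N m, stays where left. Once the jaws bear, the torque climbs above its free-turning level by 0.023 N m per newton on each jaw, 3 N m per rad: +0.1 to 0.2 is snug, +0.4 bruises
- lower_ring: the fixed steel ring below the slim ring, 56 mm across, from 42 to 49 mm above the work surface; its origin lies on the holder's axis on the work surface
- upper_ring: the fixed steel ring above the slim ring, 56 mm across, from 63 to 67 mm above the work surface; its origin lies on the holder's axis on the work surface
- jaw_a: jaw A of the three steel jaws, on the +x side of the holder's own frame, 120 degrees from the others, between 67 and 73 mm above the work surface; 9 mm wide body with a 3 mm round nose that stands 19 to 21 mm from the axis at the start, outer end at 27.5 mm. The origin is on the work surface, within 2 mm of the holder's axis at the start, and moves with the jaw
- jaw_b: jaw B of the three steel jaws, 120 degrees counter-clockwise from jaw A, 120 degrees from the others, between 67 and 73 mm above the work surface; 9 mm wide body with a 3 mm round nose that stands 19 to 21 mm from the axis at the start, outer end at 27.5 mm. The origin is on the work surface, within 2 mm of the holder's axis at the start, and moves with the jaw
- jaw_c: jaw C of the three steel jaws, 240 degrees counter-clockwise from jaw A, 120 degrees from the others, between 67 and 73 mm above the work surface; 9 mm wide body with a 3 mm round nose that stands 19 to 21 mm from the axis at the start, outer end at 27.5 mm. The origin is on the work surface, within 2 mm of the holder's axis at the start, and moves with the jaw
- dial: bystander: white porcelain dial disc, 70 mm across, 5 mm thick, loose; origin at the centre of its underside
- clock_hand: bystander: flat blued steel clock hand, 75 mm long, up to 18 mm wide, 4 mm thick, lying along its y axis, loose; origin at its middle, underside
- finial: bystander: turned walnut finial, 76 mm tall, 34 mm across, standing loose; origin at the centre of its foot
There are look-alikes about, which are no part of the job. Of the things that look like the wheel, take the one that is nearest to the robot's base at the start. Of the things that look like the part that bears seat, the larger one is meant.

How it is judged:
By the outcome, as a careful person would: the job done as asked, in the order asked, and still so for the second after the job is handed in, with the robot touching nothing.
It also fails if it takes over 69 s, if anything falls off the work surface, if the arm or the gripper's body presses on something with over 40 N, if the wrist force passes 120 N, or if a joint passes its speed limit or range.

## Working session

There is one attempt and no reset: what is moved stays moved. The work goes in short steps, Python scripts to look and compute and a tool call to move; the robot and the scene stay as the last step left them, time stands still between calls to the robot, and variables do not carry over. Pictures are saved under pics/ and viewed, about 8 in all and at most 12, crops included, and the job is handed in when it is done.

Besides the shell and the picture viewer there is one more tool, called after "Emit:" as name(argument=value, ...), one argument or row to a line, values as JSON. move_arm: Moves the arm, as the interface text tells. Its arguments: {"type":"object","properties":{"deltas":{"type":"array","items":{"type":"array","items":{"type":"number"}}},"force":{"type":"number"}},"required":["deltas"]}

```bash
ls; mkdir -p pics
python3 - <<'E'
from rig import *
import cv2,numpy as np
s=get_state();print(s['time'],s['tcp_pos'],s['eef_rot'],s['opening'])
ims=[]
for c in ['scene','top']:
    g=get_image(c);ims.append(g['img']);print(c,g['vertical_fov'],g['cx'],g['cy'],np.round(g['world_from_camera'],3).tolist())
    for q in ['wheel','seat','dial','clock_hand','finial']:
        print(c,q,[(np.round(d['centre'],3).tolist(),round(d['conf'],2)) for d in look_for(c,q)])
    print(c,'tip',[(np.round(d['centre'],3).tolist(),round(d['conf'],2)) for q in ['seat','wheel','jaw_a'] for d in tip_of(c,q)])
    cv2.imwrite(f'pics/{c}0.png',g['img'][:,:,::-1])
E
```

```text
pics
0.0 [0.27819578 0.5867631  0.21342655] [[ 9.03566390e-01 -1.01232208e-03  4.28446909e-01]
 [-4.28448068e-01 -1.72078805e-03  9.03564769e-01]
 [-1.77432243e-04 -9.99998007e-01 -1.98857369e-03]] 0.09503381191597704
scene 56.116768008980635 254.27582618613727 191.06599067814057 [[0.65, -0.632, 0.423, 0.835], [0.76, 0.551, -0.344, -0.289], [-0.016, 0.545, 0.838, 0.613], [0.0, 0.0, 0.0, 1.0]]
scene wheel [([0.562, -0.219, 0.006], 0.71), ([0.611, -0.297, 0.003], 0.56)]
scene seat [([0.514, -0.06, 0.013], 0.81), ([0.543, 0.072, 0.012], 0.61)]
scene dial [([0.68, -0.063, 0.002], 0.96), ([0.669, -0.229, 0.05], 0.63)]
scene clock_hand [([0.398, -0.008, -0.001], 0.7), ([0.549, 0.071, 0.058], 0.64), ([0.678, -0.061, 0.003], 0.28)]
scene finial [([0.67, -0.229, 0.048], 0.85)]
scene tip [([0.533, 0.09, 0.066], 0.65), ([0.503, -0.05, 0.053], 0.6), ([0.555, -0.217, 0.0], 0.66), ([0.605, -0.292, -0.002], 0.66)]
top 47.91326326061847 250.42833237918632 187.478231174342 [[0.028, 0.99, -0.142, 0.46], [-0.999, 0.031, 0.023, -0.062], [0.027, 0.141, 0.99, 0.826], [0.0, 0.0, 0.0, 1.0]]
top wheel [([0.556, -0.216, 0.006], 0.49)]
top seat [([0.524, 0.082, 0.012], 0.65), ([0.499, -0.049, 0.008], 0.56)]
top dial [([0.672, -0.059, 0.007], 0.93)]
top clock_hand [([0.395, -0.009, 0.001], 0.66)]
top finial [([0.66, -0.219, 0.049], 0.78)]
top tip [([0.501, -0.053, 0.05], 0.85), ([0.53, 0.092, 0.067], 0.63), ([0.555, -0.218, 0.002], 0.67), ([0.605, -0.293, -0.004], 0.65), ([0.676, -0.055, 0.001], 0.51)]
```

View pics/top0.png

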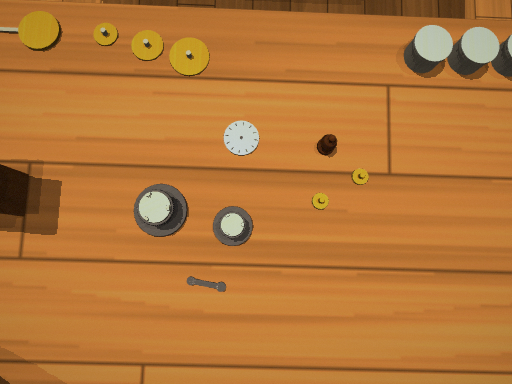

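View pics/scene0.png

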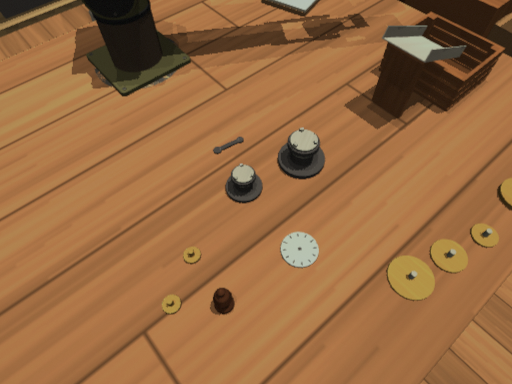

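Top view: the wheels are at (320,201), world (0.555,-0.217), 0.60 m from the base, and (361,177), (0.605,-0.293), 0.67 m. The first is nearer, so I take that one. The holders are at (158,209), (0.53,0.09), and (233,225). The one at (158,209) is larger. I'll confirm both in one crop and measure them with the depth data.

```bash
cat > h.py <<'E'
from rig import *
import cv2,numpy as np
def cloud(g):
    H,W=g['range_z'].shape;f=H/2/np.tan(np.radians(g['vertical_fov']/2))
    v,u=np.mgrid[:H,:W];z=g['range_z'];
    P=np.stack([(u-g['cx'])/f*z,-(v-g['cy'])/f*z,-z,np.ones_like(z)],-1)@g['world_from_camera'].T
    P=P[...,:3].copy();P[z==0]=np.nan;return P
def sel(P,c,r,z0,z1):
    m=(np.hypot(P[...,0]-c[0],P[...,1]-c[1])<r)&(P[...,2]>z0)&(P[...,2]<z1);return P[m]
def circ(Q):
    return cv2.minEnclosingCircle(Q[:,:2].astype(np.float32).reshape(-1,1,2))
E
python3 - <<'E'
from h import *
for c in ['top','scene']:
    g=get_image(c);P=cloud(g)
    for n,ct,r,z0,z1 in [('seat',(.53,.09),.06,.063,.071),('base',(.53,.09),.07,.006,.016),('small',(.5,-.05),.05,.04,.06),('smallbase',(.5,-.05),.06,.005,.015),('wheel',(.555,-.217),.03,.004,.009),('pin',(.555,-.217),.03,.015,.03),('table',(.5,-.3),.05,-.02,.02)]:
        Q=sel(P,ct,r,z0,z1)
        if len(Q): print(c,n,len(Q),Q.mean(0).round(4),np.median(Q[:,2]).round(4),(circ(Q)))
    if c=='top':
        I=g['img'][:,:,::-1]
        a=cv2.resize(I[170:250,120:270],None,fx=5,fy=5,interpolation=2);b=cv2.resize(I[160:220,290:380],(750*4//5,400),interpolation=2)
        b=cv2.resize(I[160:200+20,300:380],(533,400),interpolation=2)
        cv2.imwrite('pics/crop.png',cv2.resize(np.hstack([a,b]),(800,250)))
E
```

```text
top seat 760 [0.5296 0.0877 0.0665] 0.0664 ((0.5297545194625854, 0.08730395883321762), 0.03139256685972214)
top base 1117 [0.525  0.0787 0.0114] 0.0115 ((0.529742956161499, 0.08830177783966064), 0.050209686160087585)
top small 562 [ 0.5034 -0.0491  0.0489] 0.0493 ((0.503715991973877, -0.048675935715436935), 0.024463238194584846)
top smallbase 658 [ 0.5017 -0.0493  0.0084] 0.0084 ((0.5038432478904724, -0.04903239756822586), 0.03752414882183075)
top wheel 157 [ 0.5561 -0.2154  0.0057] 0.0057 ((0.5564438104629517, -0.2152031809091568), 0.016024457290768623)
top pin 23 [ 0.5561 -0.2151  0.02  ] 0.0198 ((0.5560040473937988, -0.21571972966194153), 0.004935738630592823)
top table 2106 [ 0.4998 -0.3001 -0.0006] -0.0005 ((0.49997708201408386, -0.29999467730522156), 0.05003882944583893)
scene seat 463 [0.5311 0.0879 0.0657] 0.0656 ((0.5304314494132996, 0.08874157071113586), 0.028173282742500305)
scene base 823 [0.5418 0.0761 0.0103] 0.0103 ((0.5314127206802368, 0.08854211866855621), 0.04993920028209686)
scene small 432 [ 0.5076 -0.0498  0.0477] 0.0483 ((0.5049835443496704, -0.04792935401201248), 0.025355270132422447)
scene smallbase 505 [ 0.515  -0.0553  0.0077] 0.0076 ((0.5056754946708679, -0.04803774878382683), 0.03788990527391434)
scene wheel 140 [ 0.5588 -0.2141  0.0052] 0.0051 ((0.5577512979507446, -0.2139662504196167), 0.016194580122828484)
scene pin 27 [ 0.5582 -0.2146  0.019 ] 0.0189 ((0.55796879529953, -0.21458066999912262), 0.00481184059754014)
scene table 2247 [ 0.5011 -0.301  -0.0014] -0.0014 ((0.4999491274356842, -0.30006998777389526), 0.05002918094396591)
```

View pics/crop.png

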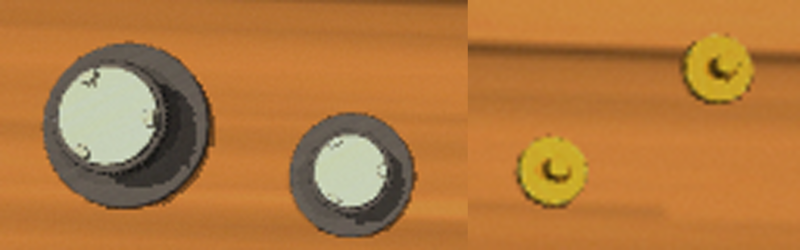

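The crop confirms both: the left holder (base 100 mm by depth) is the larger, and the lower-left wheel is the nearer. Wheel at about (0.557,-0.215), holder axis at about (0.530,0.088), jaws at about 30°, 150° and 270°. Setting out.

Emit:
move_arm(
  deltas=[
    [1.2, -3.3, 0, 0, 0, 0, 0],
    [2.4, -6.6, 0, 0, 0, 0, 0],
    [3.6, -10, 0, 0, 0, 0, 0],
    [4.8, -13.4, 0, 0, 0, 0, 0],
    [6, -16.8, 0, 0, 0, 0, 0],
    [7.2, -20.2, 0, 0, 0, 0, 0],
    [8.4, -23.6, 0, 0, 0, 0, 0],
    [9.3, -26.7, 0, 0, 0, 0, 0],
  ],
)

```text
time: 1.67
tcp_pos: [0.372, 0.3185, 0.2149]
eef_rot: [[0.904, 0.001, 0.429], [-0.429, 0.0, 0.904], [0.001, -1.0, 0.0]]
force: [0.4, -0.5, 0.5]
opening: 0.0951
```

Emit:
move_arm(
  deltas=[
    [1.2, -3.3, 0, 0, 0, 0, 0],
    [2.4, -6.6, 0, 0, 0, 0, 0],
    [3.6, -10, 0, 0, 0, 0, 0],
    [4.8, -13.4, 0, 0, 0, 0, 0],
    [6, -16.8, 0, 0, 0, 0, 0],
    [7.2, -20.2, 0, 0, 0, 0, 0],
    [8.4, -23.6, 0, 0, 0, 0, 0],
    [9.3, -26.7, 0, 0, 0, 0, 0],
  ],
)

```text
time: 2.33
tcp_pos: [0.465, 0.0513, 0.215]
eef_rot: [[0.903, 0.001, 0.429], [-0.429, -0.0, 0.903], [0.001, -1.0, 0.0]]
force: [0.3, -0.1, 0.8]
opening: 0.0948
```

Emit:
move_arm(
  deltas=[
    [1.2, -3.3, 0, 0, 0, 0, 0],
    [2.4, -6.6, 0, 0, 0, 0, 0],
    [3.6, -10, 0, 0, 0, 0, 0],
    [4.8, -13.4, 0, 0, 0, 0, 0],
    [6, -16.8, -1.5, 0, 0, 0, 0],
    [7.2, -20.2, -3, 0, 0, 0, 0],
    [8.4, -23.6, -4.5, 0, 0, 0, 0],
    [9.3, -26.7, -6, 0, 0, 0, 0],
  ],
)

```text
time: 3.0
tcp_pos: [0.5582, -0.216, 0.1543]
eef_rot: [[0.903, 0.001, 0.429], [-0.429, -0.0, 0.903], [0.001, -1.0, -0.0]]
force: [-0.3, 0.7, 0.4]
opening: 0.0946
```

Run:
```python
from h import *
g=get_image('wrist');P=cloud(g);print(get_state()['tcp_pos'])
for n,r,z0,z1 in [('wheel',.03,.003,.01),('pin',.03,.013,.03)]:
    Q=sel(P,(.557,-.215),r,z0,z1)
    if len(Q): print(n,len(Q),Q.mean(0).round(4),np.median(Q[:,2]).round(4),circ(Q))
    else: print(n,0)
print(np.round(g['world_from_camera'],3).tolist())
cv2.imwrite('pics/w1.png',g['img'][:,:,::-1])
```

```text
[ 0.55729533 -0.21987991  0.15029542]
wheel 713 [ 0.5552 -0.2157  0.0051] 0.0051 ((0.5556184649467468, -0.2160346657037735), 0.016100071370601654)
pin 94 [ 0.5552 -0.2156  0.0195] 0.0199 ((0.5558361411094666, -0.2158217579126358), 0.005057232454419136)
[[0.429, -0.875, -0.224, 0.495], [0.903, 0.416, 0.106, -0.187], [0.001, -0.247, 0.969, 0.323], [0.0, 0.0, 0.0, 1.0]]
```

View pics/w1.png

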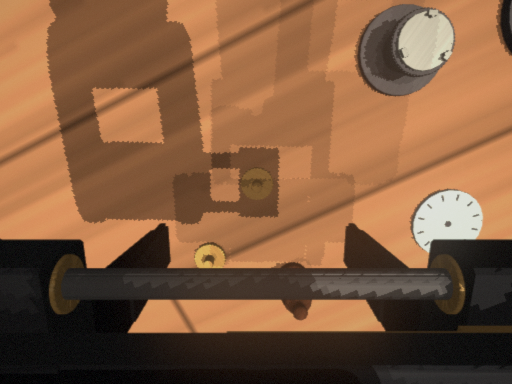

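The wrist view shows the wheel at (257,184) and its look-alike at (210,256). The TCP readings disagree by a few mm, so I'll check how noisy they are.

Emit:
move_arm(
  deltas=[
    [0, 0, 0, 0, 0, 0, 110],
    [0, 0, 0, 0, 0, 0, 110],
    [0, 0, 0, 0, 0, 0, 110],
    [0, 0, 0, 0, 0, 0, 110],
  ],
  force=20,
)

```text
time: 3.38
tcp_pos: [0.5579, -0.2128, 0.1558]
eef_rot: [[0.904, 0.002, 0.427], [-0.427, -0.001, 0.904], [0.002, -1.0, 0.0]]
force: [-0.5, -0.7, -0.5]
opening: 0.0738
```

Run:
```python
from h import *
for i in range(3):
    s=get_state();print(s['time'],s['tcp_pos'],s['opening'],s['qpos']); 
    g=get_image('wrist');P=cloud(g);Q=sel(P,(.557,-.215),.03,.013,.03);print(circ(Q), np.round(g['world_from_camera'][:3,3],4))
```

```text
3.3833 [ 0.55789035 -0.21284439  0.15582623] 0.07380368671281069 [-4.54426429e-01  5.11079742e-02  1.82900026e+00  1.46939037e-04
  1.25980607e+00 -1.58376347e+00]
((0.5557815432548523, -0.21588672697544098), 0.004698836710304022) [ 0.4944 -0.1839  0.3249]
3.4333 [ 0.55793805 -0.21282762  0.15587038] 0.06956203866580558 [-4.54354298e-01  5.10224322e-02  1.82901213e+00  1.22167072e-04
  1.25966995e+00 -1.58382627e+00]
((0.555801510810852, -0.21585161983966827), 0.004755462519824505) [ 0.4944 -0.1838  0.3249]
3.4833 [ 0.55790107 -0.21285022  0.15578618] 0.06615019342477237 [-4.54387027e-01  5.11047498e-02  1.82907383e+00  6.07819861e-05
  1.25962711e+00 -1.58386021e+00]
((0.5556759834289551, -0.21584957838058472), 0.004832451231777668) [ 0.4944 -0.1839  0.3248]
```

Emit:
move_arm(
  deltas=[
    [-0.2, -0.3, -2, 0, 0, 0, 150],
    [-0.2, -0.3, -4.5, 0, 0, 0, 150],
    [-0.2, -0.3, -7, 0, 0, 0, 150],
    [-0.2, -0.3, -9.5, 0, 0, 0, 150],
    [-0.2, -0.3, -11.5, 0, 0, 0, 150],
    [-0.2, -0.3, -13, 0, 0, 0, 150],
    [-0.2, -0.3, -14, 0, 0, 0, 150],
    [-0.2, -0.3, -14.3, 0, 0, 0, 150],
  ],
)

```text
time: 4.2
tcp_pos: [0.5545, -0.2158, 0.01]
eef_rot: [[0.904, -0.002, 0.428], [-0.428, 0.001, 0.904], [-0.003, -1.0, 0.0]]
force: [-0.4, -0.1, -1.3]
opening: 0.039
```

Emit:
move_arm(
  deltas=[
    [0, 0, -0.2, 0, 0, 0, 150],
    [0, 0, -0.4, 0, 0, 0, 150],
    [0, 0, -0.4, 0, 0, 0, 150],
    [0, 0, -0.4, 0, 0, 0, 150],
  ],
)

```text
time: 4.53
tcp_pos: [0.5563, -0.217, 0.0088]
eef_rot: [[0.904, 0.002, 0.428], [-0.428, -0.001, 0.904], [0.002, -1.0, -0.0]]
force: [-0.4, 0.7, 0.7]
opening: 0.0388
```

Height is good; closing on the arbor.

Emit:
move_arm(
  deltas=[
    [0, 0, 0, 0, 0, 0, 200],
    [0, 0, 0, 0, 0, 0, 215],
    [0, 0, 0, 0, 0, 0, 230],
    [0, 0, 0, 0, 0, 0, 245],
    [0, 0, 0, 0, 0, 0, 255],
    [0, 0, 0, 0, 0, 0, 255],
    [0, 0, 0, 0, 0, 0, 255],
    [0, 0, 0, 0, 0, 0, 255],
  ],
  force=20,
)

```text
time: 5.2
tcp_pos: [0.5556, -0.2167, 0.0078]
eef_rot: [[0.904, 0.0, 0.429], [-0.429, 0.0, 0.904], [0.0, -1.0, 0.0]]
force: [-0.5, 1.8, 1.5]
opening: 0.0092
```

Emit:
move_arm(
  deltas=[
    [0, 0, 0.5, 0, 0, 0, 255],
    [0, 0, 1, 0, 0, 0, 255],
    [0, 0, 2, 0, 0, 0, 255],
    [0, 0, 4, 0, 0, 0, 255],
    [0, 0, 6.5, 0, 0, 0, 255],
    [0, 0, 9, 0, 0, 0, 255],
    [0, 0, 11, 0, 0, 0, 255],
    [0, 0, 12, 0, 0, 0, 255],
  ],
)

```text
time: 5.87
tcp_pos: [0.5573, -0.2176, 0.1323]
eef_rot: [[0.904, 0.005, 0.428], [-0.428, -0.003, 0.904], [0.006, -1.0, -0.0]]
force: [0.0, 0.1, -0.5]
opening: 0.0091
```

Emit:
move_arm(
  deltas=[
    [-0.3, 2, 0, 0, 0, 0, 255],
    [-0.6, 5, 0, 0, 0, 0, 255],
    [-0.9, 8.5, 0, 0, 0, 0, 255],
    [-1.2, 12, 0, 0, 0, 0, 255],
    [-1.5, 15.5, 0, 0, 0, 0, 255],
    [-1.8, 19, 0, 0, 0, 0, 255],
    [-2.1, 22.5, 0, 0, 0, 0, 255],
    [-2.3, 26, 0, 0, 0, 0, 255],
  ],
)

```text
time: 6.53
tcp_pos: [0.5317, 0.0448, 0.1276]
eef_rot: [[0.903, -0.0, 0.429], [-0.429, -0.0, 0.903], [-0.0, -1.0, -0.0]]
force: [1.2, -0.1, -0.8]
opening: 0.009
```

Emit:
move_arm(
  deltas=[
    [-0.2, 2.5, 0, 0, 0, 0, 255],
    [-0.3, 4, 0, 0, 0, 0, 255],
    [-0.3, 4.4, 0, 0, 0, 0, 255],
    [-0.3, 4.4, 0, 0, 0, 0, 255],
    [-0.3, 4.4, 0, 0, 0, 0, 255],
    [-0.3, 4.4, 0, 0, 0, 0, 255],
  ],
)

```text
time: 7.03
tcp_pos: [0.5296, 0.0863, 0.1276]
eef_rot: [[0.903, -0.0, 0.43], [-0.43, -0.0, 0.903], [-0.0, -1.0, -0.0]]
force: [0.5, -0.3, -0.5]
opening: 0.0089
```

Run:
```python
from h import *
s=get_state();print(s['tcp_pos'],s['opening'],s['force'])
g=get_image('wrist');P=cloud(g)
print('table',np.nanmedian(sel(P,(.45,.0),.05,-.02,.02)[:,2]))
for n,r,z0,z1 in [('base',.07,.006,.016),('seat',.05,.060,.0695),('jaws',.04,.071,.077),('wheel',.04,.1,.128),]:
    Q=sel(P,(.53,.088),r,z0,z1)
    if len(Q): print(n,len(Q),Q.mean(0).round(4),np.median(Q[:,2]).round(4),circ(Q))
g2=get_image('top');P=cloud(g2)
for n,r,z0,z1 in [('base',.07,.006,.016),('wheel',.03,.11,.14)]:
    Q=sel(P,(.53,.088),r,z0,z1); print(n,len(Q), circ(Q) if len(Q) else 0)
cv2.imwrite('pics/w2.png',np.hstack([g['img'],])[:,:,::-1])
```

```text
[0.52960087 0.08627071 0.12757138] 0.008858674717962358 [ 0.47035704 -0.25072573 -0.54692228]
table -0.0008751019745419919
base 3963 [0.5092 0.0965 0.011 ] 0.011 ((0.5282358527183533, 0.08796177059412003), 0.049892835319042206)
seat 3864 [0.5202 0.0923 0.0649] 0.0658 ((0.5283116102218628, 0.0879662036895752), 0.03261372074484825)
jaws 247 [0.526  0.0886 0.0721] 0.072 ((0.528270959854126, 0.08772838115692139), 0.027196120470762253)
wheel 907 [0.5226 0.0886 0.1245] 0.1248 ((0.5287864208221436, 0.08554881811141968), 0.016043417155742645)
base 116 ((0.5290625095367432, 0.08672751486301422), 0.04973854869604111)
wheel 0 0
```

View pics/w2.png

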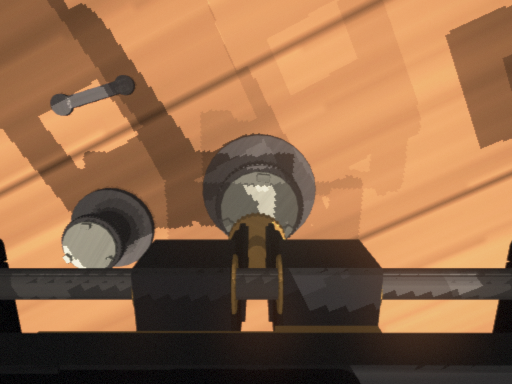

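The picture shows the wheel held level at (257,230), over the holder at (259,190). In the same camera the wheel is offset about (-0.05,+0.23) cm from the axis. Correcting that and lowering.

Emit:
move_arm(
  deltas=[
    [0, 0.2, 0, 0, 0, 0, 255],
    [0, 0.2, -1, 0, 0, 0, 255],
    [0, 0.2, -2, 0, 0, 0, 255],
    [0, 0.2, -3, 0, 0, 0, 255],
    [0, 0.2, -3.8, 0, 0, 0, 255],
    [0, 0.2, -4.2, 0, 0, 0, 255],
    [0, 0.2, -4.2, 0, 0, 0, 255],
    [0, 0.2, -4.2, 0, 0, 0, 255],
  ],
)

```text
time: 7.8
tcp_pos: [0.5293, 0.0893, 0.0852]
eef_rot: [[0.904, -0.001, 0.428], [-0.428, -0.0, 0.904], [-0.001, -1.0, -0.0]]
force: [0.0, -0.3, -1.3]
opening: 0.0092
```

Run:
```python
from h import *
s=get_state();print(s['tcp_pos'],s['opening'],s['force'])
g=get_image('wrist');P=cloud(g)
for n,r,z0,z1 in [('base',.07,.006,.016),('seat',.05,.060,.0695),('jaws',.04,.0705,.0735),('wheel',.025,.075,.0835),]:
    Q=sel(P,(.53,.088),r,z0,z1)
    if len(Q): print(n,len(Q),Q.mean(0).round(4),np.median(Q[:,2]).round(4),circ(Q))
```

```text
[0.52930377 0.08929195 0.08517875] 0.00915206648293012 [ 0.02550615 -0.2762287  -1.32280281]
base 5269 [0.5076 0.0979 0.011 ] 0.011 ((0.5283535718917847, 0.08778490126132965), 0.04994669929146767)
seat 3828 [0.5153 0.0936 0.0645] 0.0657 ((0.5281132459640503, 0.08804143965244293), 0.032641418278217316)
jaws 149 [0.5076 0.1006 0.072 ] 0.072 ((0.5078718066215515, 0.10065098106861115), 0.004776407964527607)
wheel 829 [0.5221 0.0916 0.0818] 0.0823 ((0.5283116102218628, 0.08866525441408157), 0.01599571853876114)
```

Emit:
move_arm(
  deltas=[
    [0, -0.1, -0.2, 0, 0, 0, 255],
    [0, -0.1, -0.4, 0, 0, 0, 255],
    [0, -0.1, -0.6, 0, 0, 0, 255],
    [0, -0.1, -0.7, 0, 0, 0, 255],
    [0, -0.1, -0.8, 0, 0, 0, 255],
    [0, -0.1, -0.85, 0, 0, 0, 255],
    [0, -0.1, -0.85, 0, 0, 0, 255],
  ],
)

```text
time: 8.43
tcp_pos: [0.5294, 0.0883, 0.077]
eef_rot: [[0.904, -0.0, 0.428], [-0.428, 0.0, 0.904], [-0.0, -1.0, -0.0]]
force: [0.4, -0.4, -0.1]
opening: 0.0091
```

Emit:
move_arm(
  deltas=[
    [0, 0, -0.05, 0, 0, 0, 255],
    [0, 0, -0.1, 0, 0, 0, 255],
    [0, 0, -0.1, 0, 0, 0, 255],
  ],
)

```text
time: 8.68
tcp_pos: [0.5295, 0.0883, 0.0761]
eef_rot: [[0.904, -0.0, 0.428], [-0.428, -0.0, 0.904], [-0.0, -1.0, -0.0]]
force: [0.3, 0.3, -0.9]
opening: 0.0089
```

Emit:
move_arm(
  deltas=[
    [0, 0, -0.05, 0, 0, 0, 255],
    [0, 0, -0.05, 0, 0, 0, 255],
    [0, 0, -0.05, 0, 0, 0, 255],
  ],
)

```text
time: 8.93
tcp_pos: [0.5295, 0.0883, 0.0756]
eef_rot: [[0.904, -0.0, 0.428], [-0.428, -0.0, 0.904], [-0.0, -1.0, -0.0]]
force: [1.1, -0.9, -0.7]
opening: 0.0093
```

Emit:
move_arm(
  deltas=[
    [0, 0, -0.05, 0, 0, 0, 255],
    [0, 0, -0.05, 0, 0, 0, 255],
    [0, 0, -0.05, 0, 0, 0, 255],
  ],
)

```text
time: 9.18
tcp_pos: [0.5295, 0.0883, 0.0751]
eef_rot: [[0.904, -0.0, 0.428], [-0.428, -0.0, 0.904], [-0.0, -1.0, -0.0]]
force: [-1.1, 0.3, -0.6]
opening: 0.0092
```

Emit:
move_arm(
  deltas=[
    [0, 0, -0.04, 0, 0, 0, 255],
    [0, 0, -0.04, 0, 0, 0, 255],
    [0, 0, -0.04, 0, 0, 0, 255],
  ],
)

```text
time: 9.43
tcp_pos: [0.5296, 0.0883, 0.0747]
eef_rot: [[0.904, 0.0, 0.428], [-0.428, 0.0, 0.904], [0.0, -1.0, 0.0]]
force: [-0.3, -0.0, -0.5]
opening: 0.0089
```

Emit:
move_arm(
  deltas=[
    [0, 0, -0.03, 0, 0, 0, 255],
    [0, 0, -0.03, 0, 0, 0, 224],
    [0, 0, -0.03, 0, 0, 0, 210],
    [0, 0, -0.03, 0, 0, 0, 210],
    [0, 0, -0.03, 0, 0, 0, 210],
  ],
)

```text
time: 9.85
tcp_pos: [0.5296, 0.0883, 0.0745]
eef_rot: [[0.904, 0.0, 0.428], [-0.428, 0.0, 0.904], [0.0, -1.0, 0.0]]
force: [-0.3, -0.1, 0.3]
opening: 0.0166
```

Emit:
move_arm(
  deltas=[
    [0, 0, 0.5, 0, 0, 0, 210],
    [0, 0, 1.5, 0, 0, 0, 210],
    [0, 0, 3, 0, 0, 0, 150],
    [0, 0, 5, 0, 0, 0, 80],
    [0, 0, 6, 0, 0, 0, 0],
    [0, 0, 6, 0, 0, 0, 0],
    [0, 0, 6, 0, 0, 0, 0],
    [0, 0, 6, 0, 0, 0, 0],
  ],
)

```text
time: 10.52
tcp_pos: [0.529, 0.0882, 0.1337]
eef_rot: [[0.904, -0.001, 0.429], [-0.429, -0.0, 0.904], [-0.001, -1.0, -0.001]]
force: [0.3, 0.5, 0.1]
opening: 0.0511
```

Run:
```python
from h import *
s=get_state();print(s['time'],s['tcp_pos'],s['opening'],s['force'],s['wrist_torque'],s['qpos'])
g=get_image('wrist');P=cloud(g)
for n,r,z0,z1 in [('base',.07,.006,.016),('ring',.05,.059,.0635),('wheel',.025,.071,.0755),('pin',.025,.08,.095),]:
    Q=sel(P,(.53,.088),r,z0,z1)
    if len(Q): print(n,len(Q),Q.mean(0).round(4),np.median(Q[:,2]).round(4),circ(Q))
cv2.imwrite('pics/w3.png',g['img'][:,:,::-1])
```

```text
10.5167 [0.52899663 0.08824448 0.13372956] 0.051072097022630124 [0.32896766 0.46097613 0.14826094] [ 0.01215449  0.00985076 -0.03070752] [ 6.51867193e-02 -6.19224157e-02  1.98054216e+00 -7.56918139e-06
  1.22405550e+00 -1.06276128e+00]
base 3839 [0.5096 0.0968 0.011 ] 0.011 ((0.5283882021903992, 0.0876728966832161), 0.050073906779289246)
ring 1214 [0.522  0.0908 0.0609] 0.0609 ((0.5285564064979553, 0.08778876066207886), 0.03283185511827469)
wheel 1320 [0.529  0.088  0.0722] 0.0721 ((0.5300214290618896, 0.08795442432165146), 0.02497091516852379)
pin 191 [0.5283 0.0879 0.0863] 0.0869 ((0.5289459228515625, 0.08766396343708038), 0.004946976434439421)
```

View pics/w3.png

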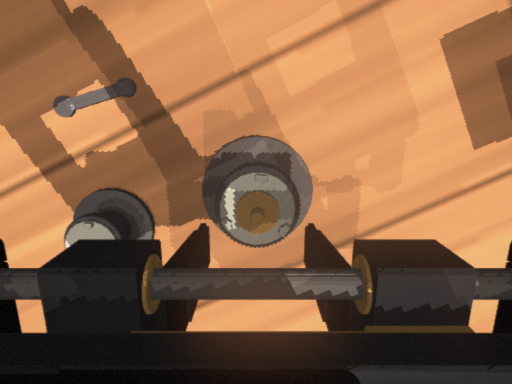

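The wheel sits centred between the jaws at (257,208): top face at 72 mm, pin within 0.5 mm of the axis. Next I finish opening and lower around the ring.

Emit:
move_arm(
  deltas=[
    [0, 0, 0, 0, 0, 0, 0],
    [0, 0, 0, 0, 0, 0, 0],
    [0, 0, 0, 0, 0, 0, 0],
    [0, 0, 0, 0, 0, 0, 0],
    [0, 0, 0, 0, 0, 0, 0],
    [0, 0, 0, 0, 0, 0, 0],
    [0, 0, 0, 0, 0, 0, 0],
    [0, 0, 0, 0, 0, 0, 0],
  ],
)

```text
time: 11.23
tcp_pos: [0.5296, 0.0883, 0.1345]
eef_rot: [[0.904, 0.0, 0.428], [-0.428, -0.0, 0.904], [0.0, -1.0, 0.0]]
force: [-0.4, 0.4, -0.1]
opening: 0.095
```

Emit:
move_arm(
  deltas=[
    [0, 0, -1.5, 0, 0, 0, 0],
    [0, 0, -3, 0, 0, 0, 0],
    [0, 0, -4.5, 0, 0, 0, 0],
    [0, 0, -6, 0, 0, 0, 0],
    [0, 0, -7.5, 0, 0, 0, 0],
    [0, 0, -8.8, 0, 0, 0, 0],
    [0, 0, -9.7, 0, 0, 0, 0],
    [0, 0, -9.7, 0, 0, 0, 0],
  ],
)

```text
time: 11.9
tcp_pos: [0.5278, 0.0882, 0.0351]
eef_rot: [[0.904, -0.004, 0.428], [-0.428, -0.0, 0.904], [-0.004, -1.0, -0.002]]
force: [-0.4, -1.4, -1.2]
opening: 0.0954
```

Emit:
move_arm(
  deltas=[
    [0, 0, 0, 0, 0, 0, 40],
    [0, 0, 0, 0, 0, 0, 60],
    [0, 0, 0, 0, 0, 0, 70],
  ],
  force=5,
)

```text
time: 12.15
tcp_pos: [0.5305, 0.0883, 0.0386]
eef_rot: [[0.904, 0.002, 0.429], [-0.429, 0.0, 0.904], [0.002, -1.0, 0.001]]
force: [0.1, -0.3, 0.3]
opening: 0.0803
```

Closing lightly first, then firming up the grip.

Emit:
move_arm(
  deltas=[
    [0, 0, 0, 0, 0, 0, 90],
    [0, 0, 0, 0, 0, 0, 105],
    [0, 0, 0, 0, 0, 0, 105],
    [0, 0, 0, 0, 0, 0, 105],
    [0, 0, 0, 0, 0, 0, 105],
  ],
  force=5,
)

```text
time: 12.57
tcp_pos: [0.5299, 0.0881, 0.0381]
eef_rot: [[0.904, 0.001, 0.428], [-0.428, -0.0, 0.904], [0.001, -1.0, -0.0]]
force: [-1.2, -1.2, 4.3]
opening: 0.0638
```

Emit:
move_arm(
  deltas=[
    [0, 0, 0, 0, 0, 0, 255],
    [0, 0, 0, 0, 0, 0, 255],
    [0, 0, 0, 0, 0, 0, 255],
    [0, 0, 0, 0, 0, 0, 255],
  ],
  force=40,
)

```text
time: 12.9
tcp_pos: [0.5299, 0.0881, 0.0381]
eef_rot: [[0.904, 0.001, 0.428], [-0.428, -0.0, 0.904], [0.001, -1.0, -0.0]]
force: [-3.1, -2.7, 5.2]
opening: 0.0631
```

```bash
cat > t.py <<'E'
from h import *
s=get_state();R=s['eef_rot'];print(s['time'],np.round(s['tcp_pos'],4),round(s['opening'],4),'F',np.round(s['force'],2),'T',np.round(s['wrist_torque'],3),'yaw',round(float(np.degrees(np.arctan2(R[1][2],R[0][2]))),2),'q6',round(s['qpos'][5],4),'eff6',np.round(s['joint_efforts'],2))
E
python3 t.py
```

```text
12.9 [0.5299 0.0881 0.0381] 0.0631 F [-3.11 -2.74  5.16] T [-0.404  0.274  0.073] yaw 64.64 q6 -1.0628 eff6 [  0.88 -30.9  -29.28   0.46  -0.43   0.04]
```

Emit:
move_arm(
  deltas=[
    [0, 0, 0, 0, 0, -1.5, 255],
    [0, 0, 0, 0, 0, -3, 255],
    [0, 0, 0, 0, 0, -4.5, 255],
    [0, 0, 0, 0, 0, -6, 255],
  ],
)

```text
time: 13.23
tcp_pos: [0.5298, 0.0881, 0.0381]
eef_rot: [[0.854, 0.001, 0.521], [-0.521, -0.001, 0.854], [0.001, -1.0, -0.0]]
force: [-2.1, -2.2, 5.2]
opening: 0.063
```

```bash
python3 t.py
```

```text
13.2333 [0.5298 0.0881 0.0381] 0.063 F [-2.12 -2.16  5.22] T [-0.337  0.342  0.338] yaw 58.62 q6 -0.9576 eff6 [  0.71 -30.83 -29.32   0.63  -0.45   0.06]
```

Emit:
move_arm(
  deltas=[
    [0, 0, 0, 0, 0, -1, 255],
    [0, 0, 0, 0, 0, -2, 255],
    [0, 0, 0, 0, 0, -3, 255],
    [0, 0, 0, 0, 0, -4, 255],
    [0, 0, 0, 0, 0, -5, 255],
    [0, 0, 0, 0, 0, -6, 255],
  ],
)

```text
time: 13.73
tcp_pos: [0.5298, 0.088, 0.0381]
eef_rot: [[0.795, 0.001, 0.607], [-0.607, -0.001, 0.795], [0.001, -1.0, -0.0]]
force: [-1.4, -2.7, 6.4]
opening: 0.0632
```

```bash
python3 t.py
```

```text
13.7333 [0.5298 0.088  0.0381] 0.0632 F [-1.42 -2.71  6.36] T [-0.388  0.284  0.283] yaw 52.65 q6 -0.8533 eff6 [  0.8  -30.78 -29.35   0.68  -0.49   0.15]
```

```bash
cat > a.py <<'E'
from h import *
T=[];
for i in range(5):
    get_image('wrist');s=get_state();T.append(s['wrist_torque'][2])
R=s['eef_rot'];print(s['time'],'yaw',round(float(np.degrees(np.arctan2(R[1][2],R[0][2]))),2),'Tz %.3f +- %.3f'%(np.mean(T),np.std(T)),'open',round(s['opening'],4),'F',np.round(s['force'],1))
E
python3 a.py
```

```text
13.9833 yaw 52.64 Tz 0.067 +- 0.046 open 0.0636 F [-3.1 -2.6  5.4]
```

Emit:
move_arm(
  deltas=[
    [0, 0, 0, 0, 0, -1, 255],
    [0, 0, 0, 0, 0, -2, 255],
    [0, 0, 0, 0, 0, -3, 255],
    [0, 0, 0, 0, 0, -4, 255],
    [0, 0, 0, 0, 0, -5, 255],
    [0, 0, 0, 0, 0, -6, 255],
    [0, 0, 0, 0, 0, -7, 255],
    [0, 0, 0, 0, 0, -8, 255],
  ],
)

```text
time: 14.65
tcp_pos: [0.5297, 0.0879, 0.038]
eef_rot: [[0.703, 0.0, 0.711], [-0.711, -0.001, 0.703], [0.001, -1.0, -0.001]]
force: [-2.6, -2.5, 5.9]
opening: 0.0627
```

```bash
python3 a.py
```

```text
14.9 yaw 44.64 Tz 0.028 +- 0.025 open 0.0633 F [-1.7 -3.   6.3]
```

Emit:
move_arm(
  deltas=[
    [0, 0, 0, 0, 0, -1, 255],
    [0, 0, 0, 0, 0, -2, 255],
    [0, 0, 0, 0, 0, -3, 255],
  ],
)

```text
time: 15.15
tcp_pos: [0.5297, 0.0879, 0.0381]
eef_rot: [[0.665, 0.0, 0.747], [-0.747, -0.001, 0.665], [0.001, -1.0, -0.001]]
force: [-1.7, -2.4, 5.6]
opening: 0.0635
```

```bash
python3 a.py
```

```text
15.4 yaw 41.64 Tz 0.043 +- 0.038 open 0.0632 F [-1.7 -2.9  7. ]
```

Static torque decays to zero at rest, so only readings taken during motion count (free level about 0.3). I'll take small steps with a reading after each.

Create r.py:
```python
from rig import *
import numpy as np
s=get_state();R=s['eef_rot'];print(round(s['time'],2),'yaw %.2f Tz %.3f w5 %.3f open %.4f'%(np.degrees(np.arctan2(R[1][2],R[0][2])),s['wrist_torque'][2],s['joint_velocities'][5],s['opening']))
```

```text
(no output)
```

Emit:
move_arm(
  deltas=[
    [0, 0, 0, 0, 0, -0.8, 255],
  ],
)

```text
time: 15.48
tcp_pos: [0.5297, 0.0879, 0.0381]
eef_rot: [[0.654, 0.0, 0.756], [-0.756, -0.001, 0.654], [0.001, -1.0, -0.0]]
force: [-1.8, -3.4, 5.7]
opening: 0.0632
```

```bash
python3 r.py
```

```text
15.48 yaw 40.87 Tz 0.311 w5 0.179 open 0.0632
```

Emit:
move_arm(
  deltas=[
    [0, 0, 0, 0, 0, -0.8, 255],
  ],
)

```text
time: 15.57
tcp_pos: [0.5297, 0.0879, 0.0381]
eef_rot: [[0.644, 0.0, 0.765], [-0.765, -0.001, 0.644], [0.001, -1.0, -0.001]]
force: [-2.9, -3.3, 5.0]
opening: 0.063
```

```bash
python3 r.py
```

```text
15.57 yaw 40.06 Tz 0.329 w5 0.168 open 0.0630
```

Emit:
move_arm(
  deltas=[
    [0, 0, 0, 0, 0, -0.8, 255],
  ],
)

```text
time: 15.65
tcp_pos: [0.5297, 0.0879, 0.0381]
eef_rot: [[0.633, 0.0, 0.774], [-0.774, -0.001, 0.633], [0.001, -1.0, -0.001]]
force: [-2.6, -3.0, 6.2]
opening: 0.0635
```

```bash
python3 r.py
```

```text
15.65 yaw 39.26 Tz 0.280 w5 0.167 open 0.0635
```

Emit:
move_arm(
  deltas=[
    [0, 0, 0, 0, 0, -0.8, 255],
  ],
)

```text
time: 15.73
tcp_pos: [0.5297, 0.0879, 0.0381]
eef_rot: [[0.622, 0.0, 0.783], [-0.783, -0.001, 0.622], [0.001, -1.0, -0.001]]
force: [-2.4, -2.7, 6.0]
opening: 0.063
```

```bash
python3 r.py
```

```text
15.73 yaw 38.46 Tz 0.328 w5 0.166 open 0.0630
```

Emit:
move_arm(
  deltas=[
    [0, 0, 0, 0, 0, -0.8, 255],
  ],
)

```text
time: 15.82
tcp_pos: [0.5297, 0.0879, 0.0381]
eef_rot: [[0.611, 0.0, 0.792], [-0.792, -0.001, 0.611], [0.001, -1.0, -0.001]]
force: [-3.2, -3.1, 6.3]
opening: 0.0633
```

```bash
python3 r.py
```

```text
15.82 yaw 37.66 Tz 0.304 w5 0.166 open 0.0633
```

Emit:
move_arm(
  deltas=[
    [0, 0, 0, 0, 0, -0.8, 255],
  ],
)

```text
time: 15.9
tcp_pos: [0.5297, 0.0879, 0.0381]
eef_rot: [[0.6, 0.0, 0.8], [-0.8, -0.001, 0.6], [0.001, -1.0, -0.001]]
force: [-1.9, -2.6, 6.3]
opening: 0.0633
```

```bash
python3 r.py
```

```text
15.9 yaw 36.86 Tz 0.329 w5 0.165 open 0.0633
```

Emit:
move_arm(
  deltas=[
    [0, 0, 0, 0, 0, -0.8, 255],
  ],
)

```text
time: 15.98
tcp_pos: [0.5297, 0.0879, 0.0381]
eef_rot: [[0.589, 0.0, 0.808], [-0.808, -0.001, 0.589], [0.001, -1.0, -0.001]]
force: [-2.4, -2.8, 6.7]
opening: 0.0633
```

```bash
python3 r.py
```

```text
15.98 yaw 36.06 Tz 0.362 w5 0.165 open 0.0633
```

Emit:
move_arm(
  deltas=[
    [0, 0, 0, 0, 0, -0.8, 255],
  ],
)

```text
time: 16.07
tcp_pos: [0.5297, 0.0879, 0.0381]
eef_rot: [[0.577, 0.0, 0.816], [-0.816, -0.001, 0.577], [0.001, -1.0, -0.001]]
force: [-3.1, -3.1, 6.9]
opening: 0.063
```

```bash
python3 r.py
```

```text
16.07 yaw 35.26 Tz 0.337 w5 0.166 open 0.0630
```

Emit:
move_arm(
  deltas=[
    [0, 0, 0, 0, 0, -0.8, 255],
  ],
)

```text
time: 16.15
tcp_pos: [0.5297, 0.0879, 0.0381]
eef_rot: [[0.566, 0.0, 0.824], [-0.824, -0.001, 0.566], [0.001, -1.0, -0.001]]
force: [-2.8, -2.9, 6.5]
opening: 0.0635
```

```bash
python3 r.py
```

```text
16.15 yaw 34.46 Tz 0.281 w5 0.166 open 0.0635
```

Emit:
move_arm(
  deltas=[
    [0, 0, 0, 0, 0, -0.8, 255],
  ],
)

```text
time: 16.23
tcp_pos: [0.5297, 0.0879, 0.0381]
eef_rot: [[0.554, 0.0, 0.832], [-0.832, -0.001, 0.554], [0.001, -1.0, -0.001]]
force: [-3.0, -3.0, 6.2]
opening: 0.0631
```

```bash
python3 r.py
```

```text
16.23 yaw 33.66 Tz 0.338 w5 0.167 open 0.0631
```

Emit:
move_arm(
  deltas=[
    [0, 0, 0, 0, 0, -0.8, 255],
  ],
)

```text
time: 16.32
tcp_pos: [0.5297, 0.0879, 0.0381]
eef_rot: [[0.543, 0.0, 0.84], [-0.84, -0.001, 0.543], [0.001, -1.0, -0.001]]
force: [-3.3, -3.0, 6.2]
opening: 0.0631
```

```bash
python3 r.py
```

```text
16.32 yaw 32.86 Tz 0.318 w5 0.167 open 0.0631
```

Still free (mean about 0.32). Continuing.

Emit:
move_arm(
  deltas=[
    [0, 0, 0, 0, 0, -0.8, 255],
  ],
)

```text
time: 16.4
tcp_pos: [0.5296, 0.0879, 0.0381]
eef_rot: [[0.531, -0.0, 0.847], [-0.847, -0.001, 0.531], [0.001, -1.0, -0.001]]
force: [-2.9, -3.6, 7.0]
opening: 0.0632
```

```bash
python3 r.py
```

```text
16.4 yaw 32.06 Tz 0.346 w5 0.167 open 0.0632
```

Emit:
move_arm(
  deltas=[
    [0, 0, 0, 0, 0, -0.8, 255],
  ],
)

```text
time: 16.48
tcp_pos: [0.5297, 0.0878, 0.0381]
eef_rot: [[0.519, 0.0, 0.855], [-0.855, -0.001, 0.519], [0.001, -1.0, -0.001]]
force: [-3.4, -3.3, 6.7]
opening: 0.0634
```

```bash
python3 r.py
```

```text
16.48 yaw 31.26 Tz 0.301 w5 0.167 open 0.0634
```

Emit:
move_arm(
  deltas=[
    [0, 0, 0, 0, 0, -0.8, 255],
  ],
)

```text
time: 16.57
tcp_pos: [0.5296, 0.0878, 0.038]
eef_rot: [[0.507, -0.0, 0.862], [-0.862, -0.001, 0.507], [0.001, -1.0, -0.001]]
force: [-2.8, -2.8, 6.4]
opening: 0.0632
```

```bash
python3 r.py
```

```text
16.57 yaw 30.47 Tz 0.308 w5 0.166 open 0.0632
```

Emit:
move_arm(
  deltas=[
    [0, 0, 0, 0, 0, -0.8, 255],
  ],
)

```text
time: 16.65
tcp_pos: [0.5296, 0.0878, 0.0381]
eef_rot: [[0.495, -0.0, 0.869], [-0.869, -0.001, 0.495], [0.001, -1.0, -0.001]]
force: [-3.3, -3.2, 6.0]
opening: 0.0635
```

```bash
python3 r.py
```

```text
16.65 yaw 29.67 Tz 0.312 w5 0.165 open 0.0635
```

Emit:
move_arm(
  deltas=[
    [0, 0, 0, 0, 0, -0.9, 255],
  ],
)

```text
time: 16.73
tcp_pos: [0.5296, 0.0878, 0.0381]
eef_rot: [[0.481, -0.0, 0.877], [-0.877, -0.001, 0.481], [0.001, -1.0, -0.001]]
force: [-2.5, -2.5, 6.5]
opening: 0.0631
```

```bash
python3 r.py
```

```text
16.73 yaw 28.76 Tz 0.335 w5 0.190 open 0.0631
```

Emit:
move_arm(
  deltas=[
    [0, 0, 0, 0, 0, -0.9, 255],
  ],
)

```text
time: 16.82
tcp_pos: [0.5296, 0.0878, 0.0381]
eef_rot: [[0.467, -0.0, 0.884], [-0.884, -0.001, 0.467], [0.001, -1.0, -0.001]]
force: [-3.4, -3.7, 6.9]
opening: 0.0632
```

```bash
python3 r.py
```

```text
16.82 yaw 27.86 Tz 0.310 w5 0.187 open 0.0632
```

Emit:
move_arm(
  deltas=[
    [0, 0, 0, 0, 0, -0.9, 255],
  ],
)

```text
time: 16.9
tcp_pos: [0.5296, 0.0878, 0.0381]
eef_rot: [[0.453, -0.0, 0.891], [-0.891, -0.001, 0.453], [0.001, -1.0, -0.001]]
force: [-2.6, -2.7, 5.6]
opening: 0.063
```

```bash
python3 r.py
```

```text
16.9 yaw 26.96 Tz 0.344 w5 0.187 open 0.0630
```

Emit:
move_arm(
  deltas=[
    [0, 0, 0, 0, 0, -0.9, 255],
  ],
)

```text
time: 16.98
tcp_pos: [0.5296, 0.0878, 0.0381]
eef_rot: [[0.439, -0.0, 0.898], [-0.898, -0.001, 0.439], [0.001, -1.0, -0.001]]
force: [-3.5, -3.2, 6.0]
opening: 0.0633
```

```bash
python3 r.py
```

```text
16.98 yaw 26.06 Tz 0.363 w5 0.188 open 0.0633
```

Emit:
move_arm(
  deltas=[
    [0, 0, 0, 0, 0, -0.8, 255],
  ],
)

```text
time: 17.07
tcp_pos: [0.5296, 0.0878, 0.0381]
eef_rot: [[0.427, -0.0, 0.904], [-0.904, -0.001, 0.427], [0.001, -1.0, -0.001]]
force: [-2.9, -3.2, 6.6]
opening: 0.0631
```

```bash
python3 r.py
```

```text
17.07 yaw 25.26 Tz 0.328 w5 0.165 open 0.0631
```

Emit:
move_arm(
  deltas=[
    [0, 0, 0, 0, 0, -0.8, 255],
  ],
)

```text
time: 17.15
tcp_pos: [0.5296, 0.0878, 0.0381]
eef_rot: [[0.414, -0.0, 0.91], [-0.91, -0.001, 0.414], [0.001, -1.0, -0.001]]
force: [-2.5, -2.8, 6.9]
opening: 0.063
```

```bash
python3 r.py
```

```text
17.15 yaw 24.47 Tz 0.357 w5 0.166 open 0.0630
```

Emit:
move_arm(
  deltas=[
    [0, 0, 0, 0, 0, -0.8, 255],
  ],
)

```text
time: 17.23
tcp_pos: [0.5296, 0.0878, 0.0381]
eef_rot: [[0.401, -0.0, 0.916], [-0.916, -0.001, 0.401], [0.001, -1.0, -0.001]]
force: [-3.2, -4.1, 7.5]
opening: 0.0629
```

```bash
python3 r.py
```

```text
17.23 yaw 23.66 Tz 0.369 w5 0.166 open 0.0629
```

Emit:
move_arm(
  deltas=[
    [0, 0, 0, 0, 0, -0.8, 255],
  ],
)

```text
time: 17.32
tcp_pos: [0.5296, 0.0878, 0.0381]
eef_rot: [[0.389, -0.0, 0.921], [-0.921, -0.001, 0.389], [0.001, -1.0, -0.001]]
force: [-3.2, -4.6, 7.5]
opening: 0.0632
```

```bash
python3 r.py
```

```text
17.32 yaw 22.87 Tz 0.261 w5 0.166 open 0.0632
```

Emit:
move_arm(
  deltas=[
    [0, 0, 0, 0, 0, -0.8, 255],
  ],
)

```text
time: 17.4
tcp_pos: [0.5296, 0.0878, 0.0381]
eef_rot: [[0.376, -0.0, 0.927], [-0.927, -0.001, 0.376], [0.001, -1.0, -0.001]]
force: [-3.4, -3.4, 6.2]
opening: 0.0631
```

```bash
python3 r.py
```

```text
17.4 yaw 22.06 Tz 0.323 w5 0.166 open 0.0631
```

Still free (overall mean about 0.32, sd about 0.025).

Emit:
move_arm(
  deltas=[
    [0, 0, 0, 0, 0, -0.9, 255],
  ],
)

```text
time: 17.48
tcp_pos: [0.5295, 0.0878, 0.0381]
eef_rot: [[0.361, -0.0, 0.933], [-0.933, -0.001, 0.361], [0.001, -1.0, -0.001]]
force: [-3.4, -3.7, 7.2]
opening: 0.0629
```

```bash
python3 r.py
```

```text
17.48 yaw 21.16 Tz 0.378 w5 0.188 open 0.0629
```

Emit:
move_arm(
  deltas=[
    [0, 0, 0, 0, 0, -0.9, 255],
  ],
)

```text
time: 17.57
tcp_pos: [0.5296, 0.0878, 0.0381]
eef_rot: [[0.346, -0.0, 0.938], [-0.938, -0.001, 0.346], [0.001, -1.0, -0.001]]
force: [-3.1, -3.3, 7.2]
opening: 0.0632
```

```bash
python3 r.py
```

```text
17.57 yaw 20.26 Tz 0.396 w5 0.187 open 0.0632
```

Emit:
move_arm(
  deltas=[
    [0, 0, 0, 0, 0, -0.9, 255],
  ],
)

```text
time: 17.65
tcp_pos: [0.5295, 0.0878, 0.0381]
eef_rot: [[0.332, -0.0, 0.943], [-0.943, -0.001, 0.332], [0.001, -1.0, -0.001]]
force: [-4.1, -3.1, 6.5]
opening: 0.0631
```

```bash
python3 r.py
```

```text
17.65 yaw 19.36 Tz 0.286 w5 0.188 open 0.0631
```

Emit:
move_arm(
  deltas=[
    [0, 0, 0, 0, 0, -0.9, 255],
  ],
)

```text
time: 17.73
tcp_pos: [0.5295, 0.0878, 0.0381]
eef_rot: [[0.317, -0.0, 0.949], [-0.949, -0.001, 0.317], [0.001, -1.0, -0.001]]
force: [-4.2, -3.8, 6.2]
opening: 0.0634
```

```bash
python3 r.py
```

```text
17.73 yaw 18.47 Tz 0.335 w5 0.188 open 0.0634
```

Emit:
move_arm(
  deltas=[
    [0, 0, 0, 0, 0, -0.9, 255],
  ],
)

```text
time: 17.82
tcp_pos: [0.5295, 0.0878, 0.0381]
eef_rot: [[0.302, -0.0, 0.953], [-0.953, -0.001, 0.302], [0.001, -1.0, -0.001]]
force: [-2.5, -2.7, 7.0]
opening: 0.0631
```

```bash
python3 r.py
```

```text
17.82 yaw 17.56 Tz 0.347 w5 0.186 open 0.0631
```

Emit:
move_arm(
  deltas=[
    [0, 0, 0, 0, 0, -0.9, 255],
  ],
)

```text
time: 17.9
tcp_pos: [0.5295, 0.0878, 0.0381]
eef_rot: [[0.287, -0.0, 0.958], [-0.958, -0.001, 0.287], [0.001, -1.0, -0.001]]
force: [-3.4, -2.9, 6.6]
opening: 0.0634
```

```bash
python3 r.py
```

```text
17.9 yaw 16.67 Tz 0.378 w5 0.185 open 0.0634
```

Emit:
move_arm(
  deltas=[
    [0, 0, 0, 0, 0, -0.9, 255],
  ],
)

```text
time: 17.98
tcp_pos: [0.5295, 0.0878, 0.0381]
eef_rot: [[0.272, -0.0, 0.962], [-0.962, -0.001, 0.272], [0.001, -1.0, -0.001]]
force: [-3.3, -3.2, 6.8]
opening: 0.0633
```

```bash
python3 r.py
```

```text
17.98 yaw 15.77 Tz 0.417 w5 0.187 open 0.0633
```

Emit:
move_arm(
  deltas=[
    [0, 0, 0, 0, 0, -0.9, 255],
  ],
)

```text
time: 18.07
tcp_pos: [0.5295, 0.0877, 0.0381]
eef_rot: [[0.257, -0.0, 0.966], [-0.966, -0.001, 0.257], [0.001, -1.0, -0.001]]
force: [-3.9, -3.1, 7.3]
opening: 0.0633
```

```bash
python3 r.py
```

```text
18.07 yaw 14.88 Tz 0.448 w5 0.186 open 0.0633
```

Contact: the torque is climbing, now about +0.12. One fine step to confirm.

Emit:
move_arm(
  deltas=[
    [0, 0, 0, 0, 0, -0.4, 255],
  ],
)

```text
time: 18.15
tcp_pos: [0.5295, 0.0878, 0.0381]
eef_rot: [[0.25, -0.0, 0.968], [-0.968, -0.001, 0.25], [0.001, -1.0, -0.001]]
force: [-3.3, -2.5, 7.0]
opening: 0.0634
```

```bash
python3 r.py
```

```text
18.15 yaw 14.49 Tz 0.452 w5 0.073 open 0.0634
```

Emit:
move_arm(
  deltas=[
    [0, 0, 0, 0, 0, -0.3, 255],
  ],
)

```text
time: 18.23
tcp_pos: [0.5295, 0.0877, 0.0381]
eef_rot: [[0.245, -0.0, 0.969], [-0.969, -0.001, 0.245], [0.001, -1.0, -0.001]]
force: [-3.8, -3.5, 7.4]
opening: 0.0635
```

```bash
python3 r.py; python3 a.py
```

```text
18.23 yaw 14.21 Tz 0.480 w5 0.059 open 0.0635
18.4833 yaw 14.21 Tz 0.332 +- 0.030 open 0.0628 F [-3.8 -3.8  6.5]
```

+0.15 Nm above the free level is snug. Releasing and withdrawing straight up.

Emit:
move_arm(
  deltas=[
    [0, 0, 0, 0, 0, 0, 0],
    [0, 0, 0, 0, 0, 0, 0],
    [0, 0, 0, 0, 0, 0, 0],
    [0, 0, 0, 0, 0, 0, 0],
    [0, 0, 0, 0, 0, 0, 0],
    [0, 0, 0, 0, 0, 0, 0],
    [0, 0, 0, 0, 0, 0, 0],
    [0, 0, 0, 0, 0, 0, 0],
  ],
)

```text
time: 19.15
tcp_pos: [0.5295, 0.0883, 0.0374]
eef_rot: [[0.244, -0.0, 0.97], [-0.97, 0.0, 0.244], [-0.0, -1.0, -0.0]]
force: [0.4, 0.9, -0.3]
opening: 0.0949
```

Emit:
move_arm(
  deltas=[
    [0, 0, 1, 0, 0, 0, 0],
    [0, 0, 2.5, 0, 0, 0, 0],
    [0, 0, 4.5, 0, 0, 0, 0],
    [0, 0, 7, 0, 0, 0, 0],
    [0, 0, 9.5, 0, 0, 0, 0],
    [0, 0, 11, 0, 0, 0, 0],
    [0, 0, 11.5, 0, 0, 0, 0],
    [0, 0, 11.5, 0, 0, 0, 0],
  ],
)

```text
time: 19.82
tcp_pos: [0.5308, 0.0884, 0.1549]
eef_rot: [[0.244, 0.004, 0.97], [-0.97, 0.0, 0.244], [0.001, -1.0, 0.004]]
force: [0.0, 0.2, 0.2]
opening: 0.0951
```

Run:
```python
from h import *
s=get_state();print(s['time'],s['tcp_pos'],s['opening'],s['force'],s['wrist_torque'])
g=get_image('wrist');P=cloud(g)
for n,r,z0,z1 in [('base',.07,.006,.016),('ring',.05,.059,.0635),('top73',.025,.071,.0755),('pin',.025,.08,.095),]:
    Q=sel(P,(.53,.088),r,z0,z1)
    if len(Q): print(n,len(Q),Q.mean(0).round(4),np.median(Q[:,2]).round(4),circ(Q))
t=get_image('top');P=cloud(t)
for q in ['dial','clock_hand','finial']: print(q,[np.round(d['centre'],3).tolist() for d in look_for('top',q)][:2])
v,u=np.nonzero((np.hypot(P[...,0]-.53,P[...,1]-.088)<.07));print(u.min(),u.max(),v.min(),v.max())
w=g['img'][110:270,160:360]
cv2.imwrite('pics/fin.png',cv2.resize(w,(750,600),interpolation=2)[:,:,::-1])
```

```text
19.8167 [0.5307692  0.08837161 0.15488382] 0.09513615000872239 [0.01242865 0.15472204 0.17940938] [-0.07309891  0.09493967  0.02573537]
base 3407 [0.5236 0.1071 0.011 ] 0.011 ((0.5283605456352234, 0.08801954984664917), 0.049875110387802124)
ring 1084 [0.5271 0.0935 0.0609] 0.0609 ((0.5282730460166931, 0.08798146992921829), 0.03272416070103645)
top73 1214 [0.5282 0.0886 0.0722] 0.0721 ((0.5285053849220276, 0.08794493228197098), 0.021804142743349075)
pin 158 [0.5283 0.0886 0.0864] 0.0869 ((0.5284548997879028, 0.08726799488067627), 0.004798976704478264)
dial [[0.676, -0.056, 0.005], [0.392, -0.009, 0.004]]
clock_hand [[0.392, -0.006, 0.002], [0.534, 0.064, 0.058]]
finial [[0.656, -0.218, 0.047], [0.394, -0.004, 0.003]]
0 197 115 246
```

View pics/fin.png

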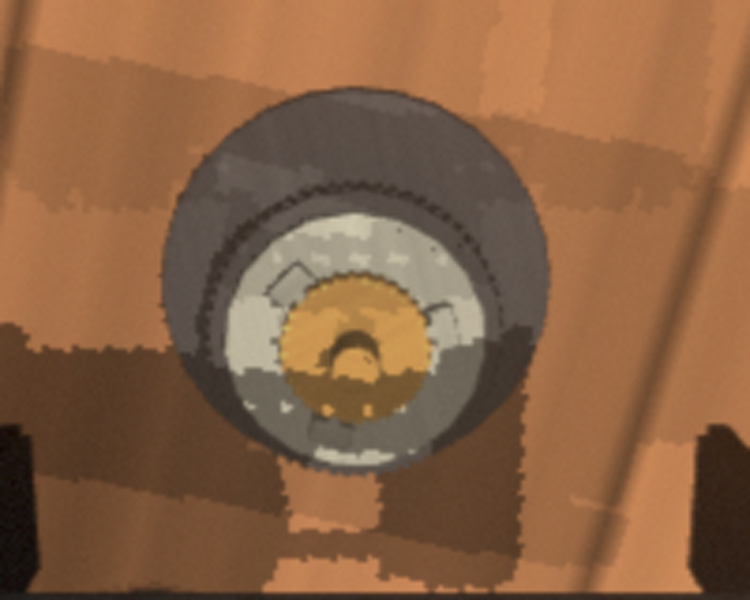

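The close-up shows the wheel level and centred at (355,350), with all three jaws, at (293,285), (440,310) and (330,430), against its rim. The bystanders haven't moved and the robot is clear.

```bash
python3 -c "
from rig import *
print(manip.job_done())"
```

```text
the job is handed in; nothing more can be done
None
```

The wheel nearest the base now stands arbor up on the seat of the larger holder. I turned the slim ring about 50° clockwise until the jaws closed on it, then let go and raised the arm clear. I handed the job in at about 20 s.

- **Torque:** it ran level at 0.32–0.33 N m, then climbed over the last 3° to 0.48 N m. That is about +0.15 N m, inside the snug range. Single readings scatter by about 0.03 N m, so the true rise could be roughly 0.12 to 0.18. The climb was a little gentler than the stated 3 N m per rad.
- **Wheel:** the last close-up shows it level and within 1 mm of the holder's axis, with all three jaws touching its rim.
- **Bystanders:** the dial, clock hand and finial read within 4 mm of where they started, which is the network's own error.
- **Seating:** I felt no clear contact when setting the wheel down. I judged it by height instead: 72 mm on the camera, which reads about 1 mm low, against the expected 73 mm.

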